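# Load a rubber bush on the compression stand and lock the feed

## Task

Set up the compression test on the rubber bush: turn the feed knob at the top of the stand clockwise until the needle of the force gauge stands at the index hand, leaving the lock ring below it slack for now and never loading the gauge past its heavy overload bar. Then turn only the lock ring clockwise until it has taken hold and is snugly hand-tight, not forced, with the knob unmoved and the needle still at the index. Leave everything else on the bench as it is.

Things in the scene. Friction and masses are not known exactly. Their poses are not given: they have to be found in the camera images.
- stand: Compression test stand bolted to the bench: grey base 210 x 150 mm, square column, round gauge on a carriage in front, lock ring and feed knob on the column's top, one above the other. Origin: at the table top under the upright common axis of knob and ring; z up; +x points from the column to the gauge and is the way the dial faces. Fixed. Top plate of the column 80 x 70 mm at height 240 mm.
- knob_mid (a point): Centre of the feed knob (the inner, upper one): black fluted plastic, 44 mm across, 28 mm high, underside at height 284 mm, top at 312 mm. Bare 20 mm shaft for 10 mm between it and the lock ring. This point is on the axis, at half its height.
- knob (a joint): Feed knob's angle, rad; grows clockwise seen from above. Clockwise lowers the gauge, 20 mm per turn (3.2 mm per rad). Friction 0.13 N m holds it where it is left. The foot starts 0.5 to 2 mm above the bush; in all about 0.8 to 1.8 rad of turning are needed.
- ring_mid (a point): Centre of the lock ring (the outer, lower one): knurled steel, 58 mm across, 18 mm high, from height 256 to 274 mm; below it a narrower cap 46 mm across and 15 mm high. This point is on the axis, at half its height. The ring sticks out 7 mm beyond the knob all round, so fingers can pass the knob to take it.
- ring_mark (a point): Black line on the lock ring's upper face, 26 mm off the axis: shows how far the ring has been turned. Slack, the ring turns against 0.06 N m; it runs home after 0.6 to 1.3 rad of clockwise turning, different each time, and from there its torque rises to 0.12 N m and then by 5 N m per rad (standing still, friction makes the moment felt up to 0.24 N m less).
- collet (a joint): How far the split collet inside the lock ring is wound up after the ring has run home, rad: 0 while slack. Let go, friction keeps at most about 0.024 of it: too little to read reliably, so go by the moment felt. Hand-tight: more than 0.012 kept; forced: beyond 0.13 (0.77 N m while turning). A moment of 0.25 to 0.4 N m felt with the hand standing still is right.
- needle (a joint): Gauge needle: black, 46 mm long, on the white dial 110 mm across. 0 = no load, lower left; grows clockwise seen from the dial's front, 0.15 rad per N (one tick per newton, longer ticks each 5 N). It rises only once the foot bears on the bush, then by about 2 to 2.4 rad per rad of the feed knob. The heavy bar is the overload limit: 22 N, 3.3 rad.
- index (a joint): Index hand of the gauge: short thick black pointer with a 12 mm square tab standing out beyond the dial's rim, set beforehand to the load wanted, 8 to 14 N. Same zero and scale as the needle, rad: the needle stands at it when both values are equal. Leave it as it is.
- needle_tip (a point): Tip of the gauge needle, 46 mm from the dial's centre; its frame turns with the needle.
- index_tip (a point): Inner end of the index hand, 48 mm from the dial's centre; its frame turns with the hand and is parallel to the needle's when the needle stands at it.
- foot (a point): Centre of the underside of the gauge's round foot, 28 mm across, 70 mm from the knob's axis; it presses down on the bush through the gauge's spring, 5 N per mm.
- sample: The rubber bush under test: black, 36 mm across, 30 mm high, steel sleeve in its middle; stands loose on the stand's steel plate, 40 mm above the table, under the foot. Origin: centre of its underside. Not to be handled.
- spare_a: Spare rubber bush like the one under test, beside the stand; origin under its centre. Leave alone.
- spare_b: Another spare rubber bush beside the stand; origin under its centre. Leave alone.
- elbow_a: Black rubber pipe elbow, about 70 x 80 mm, 36 mm thick, lying on the bench; origin under its bend. Leave alone.
- elbow_b: Second rubber elbow, as elbow_a. Leave alone.
- elbow_c: Third rubber elbow, as elbow_a. Leave alone.
- calliper: Steel vernier calliper, 190 mm long, flat beside the stand; origin under its middle. Leave alone.
- scraper: Wooden scraper, 170 x 40 x 12 mm, on the bench; origin under its middle. Leave alone.
- check_mass: Steel 0.5 kg check weight with a button on top, 48 mm across, 56 mm high; origin under its centre. Leave alone.

How it is judged:
On the way, in this order (a step that is already met when the one before it is completed fails the run):
1. the needle stands at the index hand while the lock ring is still slack (angle between the z axis of needle_tip and the z axis of index_tip, either way round below 0.18 rad and value of joint collet below 0.008 rad), for 0.3 s.
2. the lock ring has taken hold, the needle still at the index (angle between the z axis of needle_tip and the z axis of index_tip, either way round below 0.18 rad and value of joint collet above 0.012 rad), for 0.2 s.
At the end, for the whole second after the job is handed in: The needle stands within 0.18 rad (1.2 N) of the index hand, the lock ring is tight (collet wound up more than 0.012 rad), and the bush stands upright under the foot, within 8 mm of its centre (all of step 2 and horizontal distance between sample and foot below 0.008 m and angle between sample's own z axis and vertical below 0.08 rad); the robot touches nothing.
It fails at once if the gauge is loaded past its overload bar (needle beyond 3.3 rad, 22 N) (value of joint needle above 3.3 rad).
It fails at once if the lock ring is turned (its mark moved more than 6 mm) while the needle is off the index (by more than 0.4 rad) (distance of ring_mark from where it was at the start of the episode above 0.006 m and angle between the z axis of needle_tip and the z axis of index_tip, either way round above 0.4 rad).
It fails at once if the lock ring is forced (collet wound up beyond 0.13 rad, 0.77 N m) (value of joint collet above 0.13 rad).
It fails at once if the index hand is shifted (its tip moved more than 15 mm) (distance of index_tip from where it was at the start of the episode above 0.015 m).
It fails at once if a bystander is moved more than 40 mm (distance of any of spare_a, spare_b, elbow_a, elbow_b, elbow_c, calliper, scraper, check_mass from where it was at the start of the episode above 0.04 m).
It also fails if it takes over 61 s, if anything falls off the work surface, if the arm or the gripper's body presses on something with over 40 N, if the wrist force passes 120 N, or if a joint passes its speed limit or range.

## Robot

A 6-joint arm with a two-finger parallel gripper is mounted at the origin on the work surface. World frame = base frame: x ahead of the robot, y to its left, z up, the work surface at z = 0. Lengths are in m, angles in rad, forces in N, time in s.
With the tool pointing down it reaches from about 0.225 to 0.875 m from the base axis. Payload 3.4 kg.
Tool frame: the origin (TCP) lies on the centre line of the jaws, within the pads' length; the fingertips stand env.tip_reach ahead of it and the grasp point (between the pads) lies 3 mm ahead of it (env.tip_reach is the distance from the TCP to the fingertips, in m); z points along the fingers, y is the direction in which the jaws open and shut (so a half turn about z gives the same grasp; the last joint's range is limited). The gripper opens to 85 mm and grips with 20 to 120 N. Pads are 22 mm wide; open, the fingers measure 114 mm over their backs; the gripper's body (76 mm by 85 mm) begins 54 mm behind the grasp point. The pads swing forward as they close: fully open they stand 13 mm farther back than shut.
Start: joints at [-1.278, 0.276, 1.505, -0, 1.361, -0.121], TCP at [0.231, -0.527, 0.253] pointing down, gripper open.
Joint ranges: [-2.89, 2.89], [-0.75, 2.08], [0.22, 2.7], [-1.18, 4.32], [0.11, 2.71], [-2.7, 2.7]. Speed limits (rad/s): [2.57, 2.57, 3.14, 3.14, 3.14, 3.14].

## Interface

Orientations are given as a rotation vector (axis times angle).
In Python, from bench import readout, imaging, env gives the robot as it stands.
- The arm moves only by the shell command python3 -m jog 'ROWS' [OPENING] [FORCE]. ROWS is text: rows parted by semicolons, each of 6 numbers parted by spaces: the shift along the world's x, y, z in m, then the turn, a rotation vector about the world's x, y, z in rad. In form: dx dy dz rx ry rz; .... A call has 1 to 10 rows; each row is the pose to reach, as a shift and turn from the pose commanded when the call began; what a row does not reach only later rows make up. A row lasts 1/12 s, in which the tool goes at most 41.7 mm and 7.16 degrees, less where a joint would pass 70% of its speed; a pose out of reach is approached as far as the arm can. A call with a gripper value outside its range is refused whole. OPENING is the gripper command: -1 is shut, 1 is fully open, values between are in proportion, set as the call begins (- or left out, the last holds). The fingers move at their own pace and stop on an object; FORCE is the grip in N (left out, the last holds). Time passes only in rows, so rows that repeat a pose let the fingers close. It gives the time, the measured TCP pose, the force and the opening at its end, in the units of the state.
- readout.get_obs(): the state, without advancing time (a new reading comes with each control period).
- imaging.camera(name): name is "side" or "top" or "wrist"; returns the picture (480x640x3 uint8, blue, green, red); there is no depth.
- imaging.camera_model(name): a dict with "K" (3x3 intrinsics, pixels), "R" (3x3) and "t" (3): a world point X has camera coordinates R X + t; the wrist camera has in their place "mount" (4x4, takes a point from camera to tool coordinates, whose origin is the TCP and whose axes are the flange's). Camera axes: x right, y down, z forward; pixel columns grow to the right and rows downward; lengths in m; the calibration is good to about 2 mm. A picture is of the moment at which its call begins: read the wrist's pose just before it. camera_model takes no time and is no camera call.
- env.sign_off(): hands the job in, once; it reports no verdict.
The state is a dict: "time": time; "joints": joint angles; "joint_velocities": joint speeds; "joint_torque": joint torques, N m; "eef_pos": TCP position; "eef_rot": TCP orientation; "wrist_force": force on the tool from outside, world axes, zero at the start; "ft_torque": the same for the moment, N m; "finger_gap": opening from 0.0 (shut) to 1.0 (fully open).
Only numpy, scipy, OpenCV 4.12 (cv2) and the standard library are available. Lean on these libraries where they do the work, as an engineer would, in place of code of your own. Each camera call takes 0.05 s, during which the arm holds its last target.

## Working session

There is one attempt and no reset: what is moved stays moved. The work goes in short steps, Python scripts to look and compute and a shell command to move; the robot and the scene stay as the last step left them, time stands still between calls to the robot, and variables do not carry over. Pictures are saved under pics/ and viewed, and the job is handed in when it is done.

```bash
ls; mkdir -p pics
python3 - <<'E'
from bench import readout, imaging, env
import cv2
print(readout.get_obs()); print(env.tip_reach)
for n in ("side","top","wrist"):
    cv2.imwrite(f"pics/{n}0.png",imaging.camera(n)); print(n,imaging.camera_model(n))
E
```

```text
pics
{'time': 0.0, 'joints': array([-1.27803521e+00,  2.76586690e-01,  1.50612420e+00,  1.41945824e-05,
        1.36071229e+00, -1.20971078e-01]), 'joint_velocities': array([ 2.21189590e-04, -1.67334640e-03, -1.23276978e-03,  5.12984647e-04,
        1.58828076e-03, -8.25033758e-05]), 'joint_torque': array([-9.38915800e-04, -4.16780627e+01, -2.45811760e+01, -3.38997506e-04,
        1.12666312e-02, -1.31355287e-05]), 'eef_pos': array([ 0.23103948, -0.52600745,  0.25244798]), 'eef_rot': array([-3.07282692e+00, -6.44884337e-01,  2.24824474e-04]), 'wrist_force': array([-0.40655793, -0.54453941, -0.17271005]), 'ft_torque': array([-0.02801795, -0.00606137,  0.01644475]), 'finger_gap': 0.9994813844763043}
0.022
side {'K': array([[571.82260496,   0.        , 323.07975504],
       [  0.        , 571.82260496, 245.1057409 ],
       [  0.        ,   0.        ,   1.        ]]), 'R': array([[-0.9561654 , -0.29213025,  0.02019037],
       [-0.16182777,  0.46969278, -0.86787122],
       [ 0.24404817, -0.8330958 , -0.49637877]]), 't': array([0.46856105, 0.26029154, 1.42686764])}
top {'K': array([[53
[... 202 characters left out ...]
9e-03],
       [-9.86436271e-01, -1.46628545e-03, -1.64138154e-01],
       [ 1.64144570e-01, -7.53401270e-03, -9.86407522e-01]]), 't': array([-0.02008802,  0.53547779,  1.37557252])}
wrist {'K': array([[421.80606931,   0.        , 317.04552759],
       [  0.        , 421.80606931, 236.04351336],
       [  0.        ,   0.        ,   1.        ]]), 'mount': array([[-2.50928343e-04, -9.60057255e-01, -2.79803510e-01,
         7.15863564e-02],
       [ 9.99999895e-01, -3.48166782e-04,  2.97822312e-04,
         2.30801910e-04],
       [-3.83344759e-04, -2.79803406e-01,  9.60057242e-01,
        -1.20811868e-01],
       [ 0.00000000e+00,  0.00000000e+00,  0.00000000e+00,
         1.00000000e+00]])}
```

View pics/side0.png

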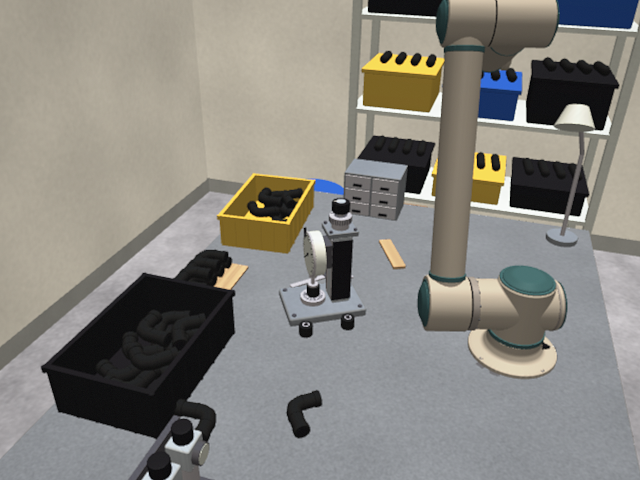

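View pics/top0.png

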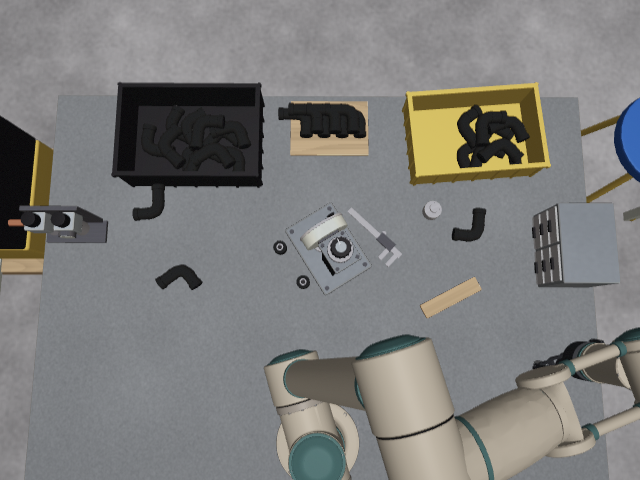

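View pics/wrist0.png

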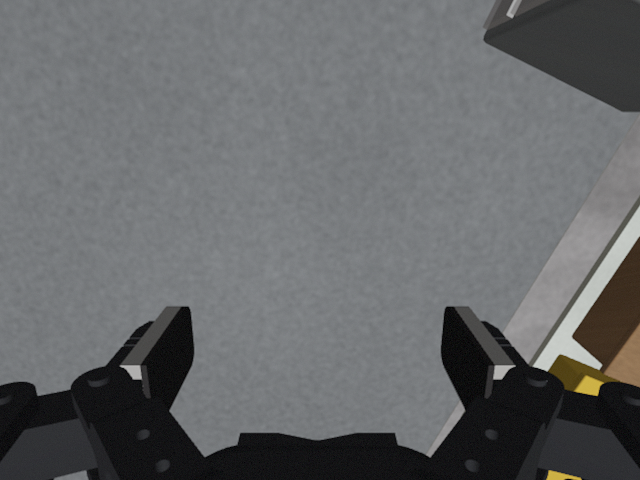

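```bash
cat > h.py <<'E'
from bench import readout, imaging, env
import numpy as np, cv2
from scipy.spatial.transform import Rotation as Ro
def cam(n,obs=None):
    m=imaging.camera_model(n)
    if n!='wrist': return m['K'],m['R'],m['t']
    o=obs or readout.get_obs()
    Rt=Ro.from_rotvec(o['eef_rot']).as_matrix(); M=m['mount']
    Rc=Rt@M[:3,:3]; c=Rt@M[:3,3]+o['eef_pos']
    return m['K'],Rc.T,-Rc.T@c
def ray(c,u,v):
    K,R,t=c; d=R.T@np.linalg.solve(K,[u,v,1.]); return -R.T@t,d/np.linalg.norm(d)
def onz(c,u,v,z):
    o,d=ray(c,u,v); return o+d*(z-o[2])/d[2]
def proj(c,X):
    K,R,t=c; p=K@(R@np.asarray(X)+t); return p[:2]/p[2]
E
python3 - <<'E'
from h import *
a=cv2.imread('pics/top0.png')[190:310,260:420]; b=cv2.imread('pics/side0.png')[185:345,260:400]
cv2.imwrite('pics/topz.png',cv2.resize(a,None,fx=5,fy=5,interpolation=cv2.INTER_CUBIC))
cv2.imwrite('pics/sidez.png',cv2.resize(b,None,fx=3.7,fy=3.7,interpolation=cv2.INTER_CUBIC))
E
```

```text
(no output)
```

View pics/topz.png

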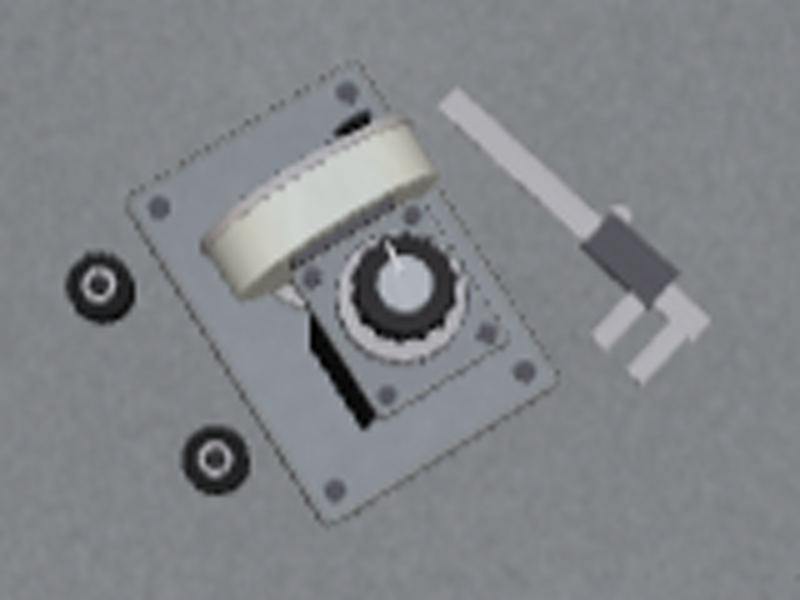

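View pics/sidez.png

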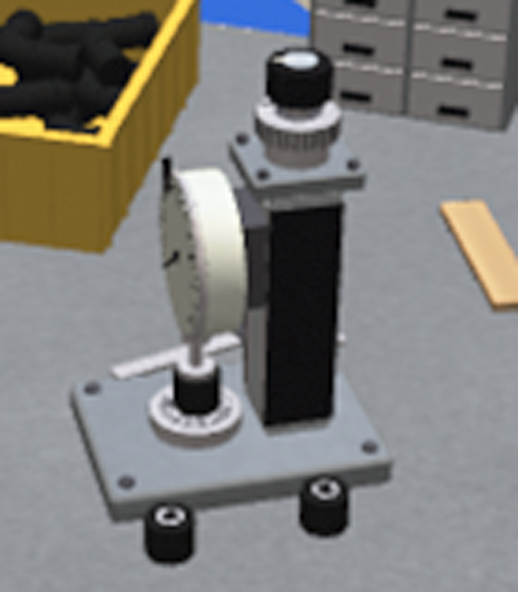

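Run:
```python
from h import *
c=cam('top'); f=lambda u,v:(260+(u-2)/5,190+(v-2)/5)
g=lambda u,v,z:onz(c,*f(u,v),z)
print('knob top',g(407,284,.312))
s=cam('side');q=lambda u,v:(260+u/3.7,185+v/3.7)
print('side knob top',onz(s,*q(300,61),.312))
# base top height? try 0.03
P=[g(u,v,.022) for u,v in((130,190),(355,62),(558,380),(330,523))]
P=np.array(P);print(P)
for i in range(4):
    d=P[(i+1)%4]-P[i];print(np.linalg.norm(d),np.degrees(np.arctan2(d[1],d[0])))
Q=[g(*p,.240) for p in ((413,215),(487,332),(387,395),(312,278))]
Q=np.array(Q);print(Q,Q.mean(0))
for i in range(4):
    d=Q[(i+1)%4]-Q[i];print(np.linalg.norm(d),np.degrees(np.arctan2(d[1],d[0])))
```

```text
knob top [ 0.46554356 -0.05311925  0.312     ]
side knob top [ 0.46470714 -0.0492281   0.312     ]
[[ 0.55868376  0.08585304  0.022     ]
 [ 0.63015297 -0.03652232  0.022     ]
 [ 0.4552781  -0.14536845  0.022     ]
 [ 0.37869606 -0.02278723  0.022     ]]
0.14171653444343454 -59.71437644349632
0.20598227704078184 -148.10091694780468
0.14453707170199287 121.99488634296608
0.21023387056688758 31.11510994085658
[[ 0.50795379 -0.05884263  0.24      ]
 [ 0.45382669 -0.09234673  0.24      ]
 [ 0.42493375 -0.04658437  0.24      ]
 [ 0.47862724 -0.01243987  0.24      ]] [ 0.46633537 -0.0525534   0.24      ]
0.06365742237313368 -148.24293745413476
0.054120189358191566 122.26704497590607
0.06363047559521688 32.45289195345386
0.05489318816263801 -57.707111438282
```

```bash
python3 - <<'E'
from h import *
o=readout.get_obs();R0=Ro.from_rotvec(o['eef_rot'])
psi=np.radians(32)
D=Ro.from_euler('z',psi)*Ro.from_rotvec([np.pi,0,0])
ex=np.array([np.cos(psi),np.sin(psi),0]);ey=np.array([-np.sin(psi),np.cos(psi),0])
T=Ro.from_rotvec(ey*np.radians(35))*D
print((T*R0.inv()).as_rotvec())
A=np.array([.4655,-.0515,0]);C=A+.085*ex+[0,0,.16]
tcp=C+.14*(np.sin(.611)*ex+[0,0,np.cos(.611)])
print(tcp,tcp-o['eef_pos'])
s=cam('side');q=lambda u,v:(260+u/3.7,185+v/3.7)
for p in ((170,170),(198,335),(165,265),(180,255),(192,258)):
    oo,d=ray(s,*q(*p)); X=oo+d*(((A+.085*ex)-oo)@ex)/(d@ex); print(p,(X-A)@ex,(X-A)@ey,X[2])
E
python3 -m jog '0.2 0.16 0.15 0 0 0; 0.37 0.33 0.15 0 0 0; 0.37 0.33 0.15 0 0 0; 0.37 0.33 0.15 0 0 0;0.37 0.33 0.15 0 0 0;0.37 0.33 0.15 0 0 0;0.37 0.33 0.15 0 0 0;0.37 0.33 0.15 0 0 0;0.37 0.33 0.15 0 0 0;0.37 0.33 0.15 0 0 0'
```

```text
[-0.28696864  0.54009713  0.14061641]
[0.60569605 0.03610422 0.27467046] [0.3745871  0.56221432 0.02203737]
(170, 170) 0.08499999999999999 -0.019165994421006992 0.22734029775736486
(198, 335) 0.08500000000000009 0.06412343755981745 0.14373145459149395
(165, 265) 0.08500000000000002 -0.03259824065878016 0.14273404769872378
(180, 255) 0.08500000000000016 0.011611272569771335 0.17662515213589947
(192, 258) 0.08500000000000016 0.04515182689897625 0.19364548806421955
time: 0.98
eef_pos: [0.5288, -0.2608, 0.376]
eef_rot: [-3.074, -0.646, 0.001]
wrist_force: [0.3, -1.7, 0.3]
finger_gap: 0.997
```

```bash
python3 -m jog '0.09 0.10 0.0 -0.287 0.54 0.141;0.09 0.15 0.0 -0.287 0.54 0.141;0.09 0.2 -0.03 -0.287 0.54 0.141; 0.08 0.25 -0.06 -0.287 0.54 0.141;0.077 0.297 -0.09 -0.287 0.54 0.141;0.077 0.297 -0.09 -0.287 0.54 0.141;0.077 0.297 -0.09 -0.287 0.54 0.141;0.077 0.297 -0.09 -0.287 0.54 0.141;0.077 0.297 -0.09 -0.287 0.54 0.141'
python3 - <<'E'
from h import *
cv2.imwrite('pics/w1.png',imaging.camera('wrist'))
E
```

```text
time: 1.73
eef_pos: [0.6042, 0.0418, 0.2803]
eef_rot: [2.733, 0.801, -0.871]
wrist_force: [-0.6, -0.2, -0.3]
finger_gap: 1.003
```

View pics/w1.png

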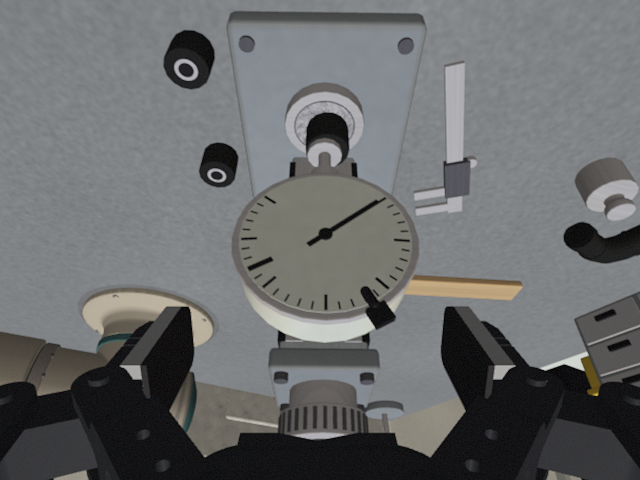

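```bash
cat >> h.py <<'E'
A=np.array([.4655,-.0515,0]);psi=np.radians(32)
ex=np.array([np.cos(psi),np.sin(psi),0]);ey=np.array([-np.sin(psi),np.cos(psi),0])
def dial(c,u,v,x=.085):
    o,d=ray(c,u,v); X=o+d*(((A+x*ex)-o)@ex)/(d@ex); return np.array([(X-A)@ey,X[2]])
E
python3 - <<'E'
from h import *
c=cam('wrist')
I=cv2.imread('pics/w1.png')
cv2.imwrite('pics/w1z.png',cv2.resize(I[165:335,220:430],None,fx=3.5,fy=3.5,interpolation=cv2.INTER_CUBIC))
for x in (.085,.1):
  h=dial(c,326,234,x)
  for n,p in dict(tip=(385,198),tail=(308,244),idx=(364,289),tab=(381,314),left=(233,243),right=(418,243)).items():
    q=dial(c,*p,x)-h; print(n,h,np.hypot(*q),np.degrees(np.arctan2(q[1],q[0])))
E
```

```text
tip [-0.00376867  0.17238576] 0.051533936562564976 -141.91981512726696
tail [-0.00376867  0.17238576] 0.013876455919060194 35.55102318846382
idx [-0.00376867  0.17238576] 0.045709463781537694 117.9120692830881
tab [-0.00376867  0.17238576] 0.06370114791040359 117.79205768339293
left [-0.00376867  0.17238576] 0.05847304481450178 7.496998536066881
right [-0.00376867  0.17238576] 0.05780657116115467 173.27003754805062
tip [-0.00328359  0.18444313] 0.047826181363484495 -141.9198151272669
tail [-0.00328359  0.18444313] 0.012878074948954413 35.55102318846365
idx [-0.00328359  0.18444313] 0.042420766792953916 117.91206928308804
tab [-0.00328359  0.18444313] 0.05911798818874241 117.7920576833929
left [-0.00328359  0.18444313] 0.05426603579523509 7.496998536066868
right [-0.00328359  0.18444313] 0.05364751347877533 173.27003754805062
```

View pics/w1z.png

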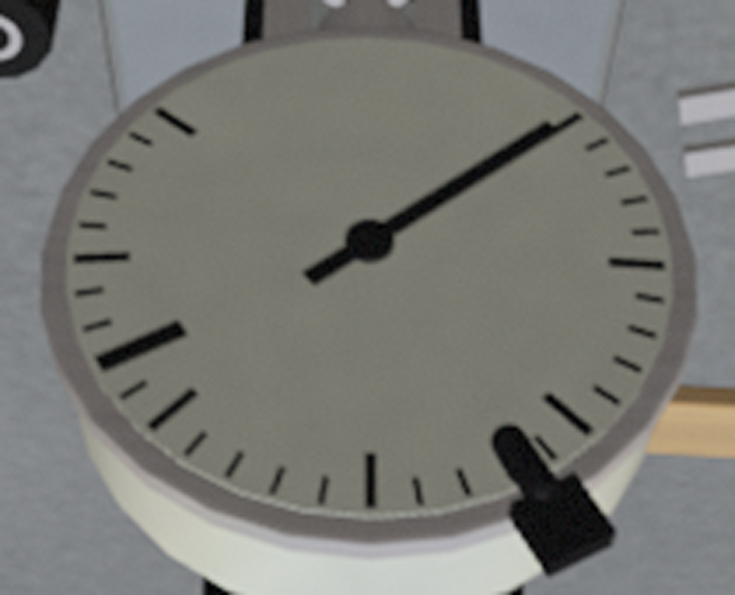

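Run:
```python
from h import *
o=readout.get_obs();R0=Ro.from_rotvec(o['eef_rot'])
D=Ro.from_euler('z',72,degrees=True)*Ro.from_rotvec([np.pi,0,0])
print((D*R0.inv()).as_rotvec(), np.array([.466,-.0525,.39])-o['eef_pos'])
```

```text
[ 0.49387448 -0.38645194  0.66794554] [-0.13848575 -0.09076891  0.1075348 ]
```

```bash
python3 -m jog '0.03 0.02 0.03 0.1 -0.077 0.134;0.02 0.01 0.07 0.2 -0.154 0.267;-0.01 -0.01 0.10 0.3 -0.23 0.4;-0.05 -0.03 0.108 0.4 -0.31 0.534;-0.09 -0.06 0.108 0.494 -0.386 0.668;-0.125 -0.08 0.108 0.494 -0.386 0.668;-0.1385 -0.091 0.108 0.494 -0.386 0.668;-0.1385 -0.091 0.108 0.494 -0.386 0.668;-0.1385 -0.091 0.108 0.494 -0.386 0.668;-0.1385 -0.091 0.108 0.494 -0.386 0.668'
python3 - <<'E'
from h import *
o=readout.get_obs();print(o['eef_pos'],o['joints'],o['ft_torque'],o['wrist_force'])
print(Ro.from_rotvec(o['eef_rot']).as_matrix().round(3))
cv2.imwrite('pics/w2.png',imaging.camera('wrist'))
E
```

```text
time: 2.62
eef_pos: [0.4657, -0.058, 0.3948]
eef_rot: [-2.552, -1.832, -0.006]
wrist_force: [0.3, 0.4, 0.0]
finger_gap: 0.999
[ 0.46566458 -0.05803518  0.39481912] [-0.27469256  0.06145411  1.4327341   0.00308192  1.64510496  0.05072336] [ 0.05837252 -0.0251283  -0.01289341] [0.28390227 0.43266806 0.01884001]
[[ 0.319  0.948  0.003]
 [ 0.948 -0.319  0.002]
 [ 0.003  0.002 -1.   ]]
```

View pics/w2.png

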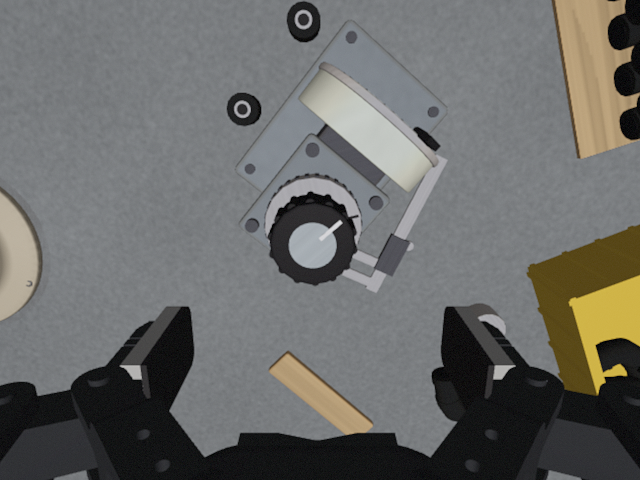

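Run:
```python
from h import *
o=readout.get_obs();print(o['eef_pos'])
c=cam('wrist',o); I=imaging.camera('wrist')
g=cv2.cvtColor(I,cv2.COLOR_BGR2GRAY)
m=(g<45).astype('uint8')
n,l,s,ct=cv2.connectedComponentsWithStats(m)
k=l[262,290] or l[275,313];ys,xs=np.where(l==k);print(s[k])
con,_=cv2.findContours((l==k).astype('uint8'),0,2);e=cv2.fitEllipse(max(con,key=len));print(e)
print(onz(c,313,245,.312))
for u in (275-3,):pass
```

```text
[ 0.4666153  -0.05731383  0.39418674]
[ 267  194   90   93 3354]
((311.5009765625, 240.6722869873047), (86.45787048339844, 89.81558227539062), 10.838598251342773)
[ 0.46763664 -0.04964172  0.312     ]
```

```bash
python3 -m jog '0 0 -0.03 0 0 0;0 0 -0.06 0 0 0; 0 0 -0.065 0 0 0; 0 0 -0.065 0 0 0'
python3 - <<'E'
from h import *
o=readout.get_obs();print(o['eef_pos'],o['wrist_force'],o['joints'][5])
c=cam('wrist',o);I=imaging.camera('wrist');cv2.imwrite('pics/w3.png',I)
E
```

```text
time: 3.05
eef_pos: [0.4662, -0.0555, 0.3262]
eef_rot: [-2.54, -1.836, 0.002]
wrist_force: [0.4, 0.1, 0.2]
finger_gap: 1.004
[ 0.46621245 -0.05554662  0.32615116] [0.40817078 0.11498323 0.23858554] 0.049282067281579175
```

View pics/w3.png

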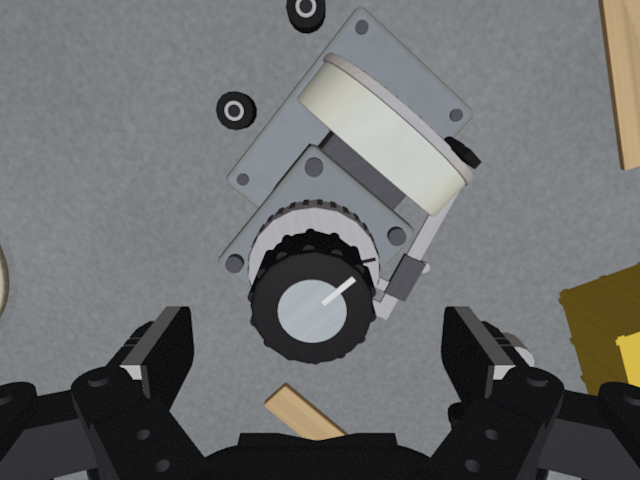

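Run:
```python
from h import *
o=readout.get_obs();print(o['eef_pos'])
c=cam('wrist',o);I=imaging.camera('wrist')
g=cv2.cvtColor(I,cv2.COLOR_BGR2HSV)
m=((g[...,2]>140)&(g[...,1]<60)).astype('uint8')
n,l,s,ct=cv2.connectedComponentsWithStats(m);k=l[320,300];print(s[k],ct[k],onz(c,*ct[k],.312))
```

```text
[ 0.46714813 -0.05592859  0.32807528]
[ 275  274   77   66 3422] [309.90736411 307.17825833] [ 0.4666849 -0.0504552  0.312    ]
```

```bash
python3 -m jog '0 0.004 -0.01 0 0 0;0 0.005 -0.022 0 0 0;0 0.005 -0.022 0 0 0; 0 0.005 -0.022 0 0 0'
python3 - <<'E'
from h import *
o=readout.get_obs();print(o['eef_pos'],o['wrist_force'],o['ft_torque'])
E
```

```text
time: 3.48
eef_pos: [0.4665, -0.0514, 0.3069]
eef_rot: [-2.546, -1.837, -0.005]
wrist_force: [0.1, -0.6, -0.1]
finger_gap: 1.002
[ 0.46646167 -0.05135806  0.30692877] [ 0.05261748 -0.58568798 -0.05072969] [-0.00566606  0.03618405  0.03625096]
```

```bash
python3 -m jog '0 0 0 0 0 0;0 0 0 0 0 0;0 0 0 0 0 0;0 0 0 0 0 0;0 0 0 0 0 0;0 0 0 0 0 0' -1 40
python3 - <<'E'
from h import *
o=readout.get_obs();print(o['eef_pos'],o['wrist_force'],o['ft_torque'],o['joint_velocities'][:3])
I=imaging.camera('wrist');cv2.imwrite('pics/w4.png',I)
E
```

```text
time: 3.98
eef_pos: [0.4654, -0.0514, 0.3077]
eef_rot: [-2.545, -1.836, -0.004]
wrist_force: [-3.5, 0.8, 5.6]
finger_gap: 0.503
[ 0.46544104 -0.05137037  0.30765065] [-3.45044593  0.81987422  5.59913781] [0.22263459 0.59002535 0.08932251] [8.13508641e-04 9.21655592e-05 1.42169107e-04]
```

View pics/w4.png

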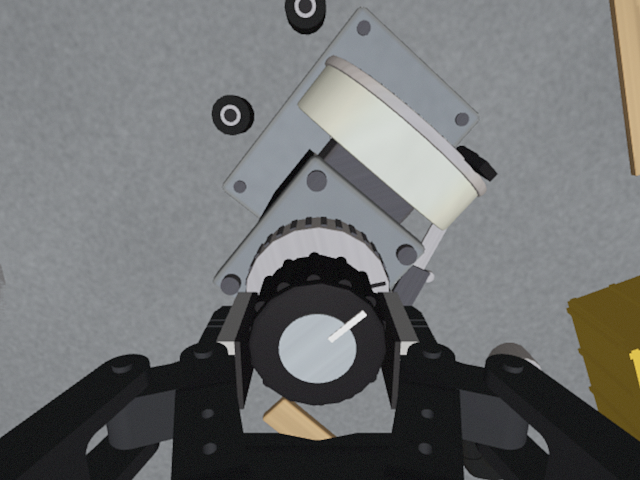

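```bash
python3 -m jog '0 0 0 0 0 -0.1;0 0 0 0 0 -0.2;0 0 0 0 0 -0.3;0 0 0 0 0 -0.4;0 0 0 0 0 -0.5;0 0 0 0 0 -0.6;0 0 0 0 0 -0.7;0 0 0 0 0 -0.8;0 0 0 0 0 -0.85;0 0 0 0 0 -0.85' - 40
python3 - <<'E'
from h import *
o=readout.get_obs();print(o['eef_pos'],o['wrist_force'],o['ft_torque'],o['joint_velocities'][:3])
print(np.degrees(2*np.arctan2(o['eef_rot'][1],o['eef_rot'][0])))
I=imaging.camera('wrist');cv2.imwrite('pics/w5.png',I)
I=imaging.camera('side')[185:345,260:400];cv2.imwrite('pics/s5.png',cv2.resize(I,None,fx=3.7,fy=3.7,interpolation=cv2.INTER_CUBIC))
E
```

```text
time: 4.87
eef_pos: [0.4649, -0.0508, 0.3076]
eef_rot: [-3.076, -0.62, -0.003]
wrist_force: [-4.3, 1.6, 5.5]
finger_gap: 0.501
[ 0.46488455 -0.05077916  0.30764172] [-4.26356353  1.58278809  5.54551771] [ 0.4693707   0.71139217 -0.117907  ] [-0.00011832  0.00177701  0.00101004]
-337.20937675646223
```

View pics/w5.png

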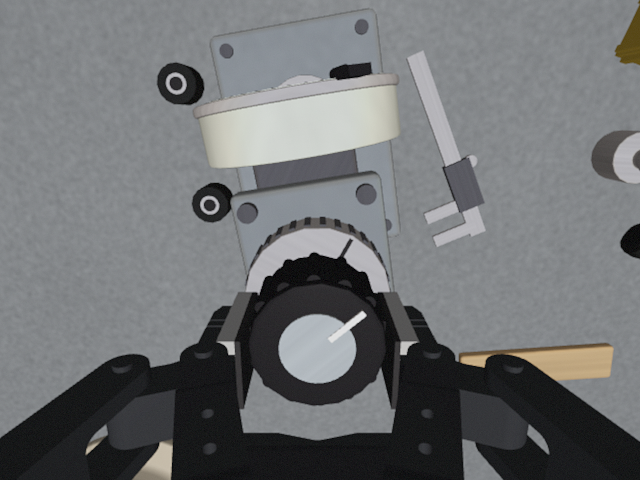

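View pics/s5.png

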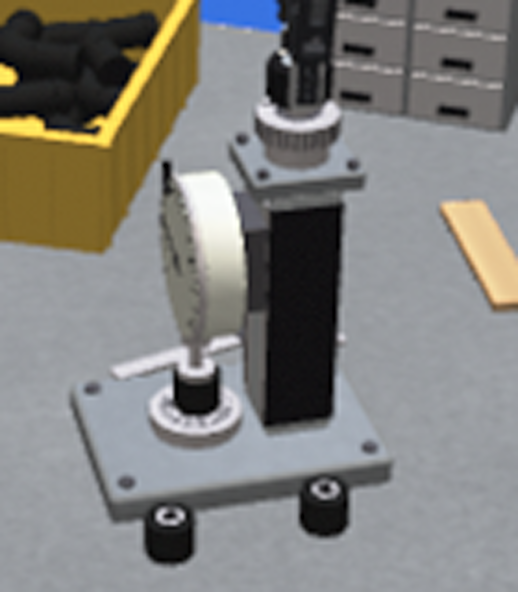

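```bash
python3 -m jog '0 0 0 0 0 0;0 0 0 0 0 0;0 0 0 0 0 0;0 0 0 0 0 0;0 0 0.04 0 0 0;0 0 0.075 0 0 0;0 0 0.075 0 0 0' 1
python3 - <<'E'
from h import *
o=readout.get_obs();R0=Ro.from_rotvec(o['eef_rot'])
D=Ro.from_euler('z',psi)*Ro.from_rotvec([np.pi,0,0])
T=Ro.from_rotvec(ey*np.radians(35))*D
print((T*R0.inv()).as_rotvec(),np.array([.6045,.0383,.2825])-o['eef_pos'],o['eef_pos'])
E
```

```text
time: 5.55
eef_pos: [0.469, -0.0523, 0.3878]
eef_rot: [3.075, 0.623, 0.023]
wrist_force: [0.8, -0.4, 0.8]
finger_gap: 0.999
[-0.28211366  0.55768091  0.15140252] [ 0.13553317  0.09063427 -0.10533967] [ 0.46896683 -0.05233427  0.38783967]
```

```bash
python3 -m jog '0.04 0.027 0 -0.06 0.11 0.03;0.075 0.05 0 -0.12 0.22 0.06;0.11 0.074 0 -0.18 0.34 0.09;0.14 0.095 -0.02 -0.23 0.45 0.12;0.15 0.1 -0.05 -0.282 0.557 0.151;0.145 0.097 -0.085 -0.282 0.557 0.151;0.136 0.091 -0.105 -0.282 0.557 0.151;0.136 0.091 -0.105 -0.282 0.557 0.151;0.136 0.091 -0.105 -0.282 0.557 0.151;0.136 0.091 -0.105 -0.282 0.557 0.151'
python3 - <<'E'
from h import *
o=readout.get_obs();print(o['eef_pos'])
I=imaging.camera('wrist');cv2.imwrite('pics/w6.png',I)
cv2.imwrite('pics/w6z.png',cv2.resize(I[155:335,220:430],None,fx=3.3,fy=3.3,interpolation=cv2.INTER_CUBIC))
E
```

```text
time: 6.38
eef_pos: [0.603, 0.0392, 0.2791]
eef_rot: [2.74, 0.78, -0.873]
wrist_force: [0.3, -0.9, 0.2]
finger_gap: 1.0
[0.60300306 0.03922964 0.27914428]
```

View pics/w6z.png

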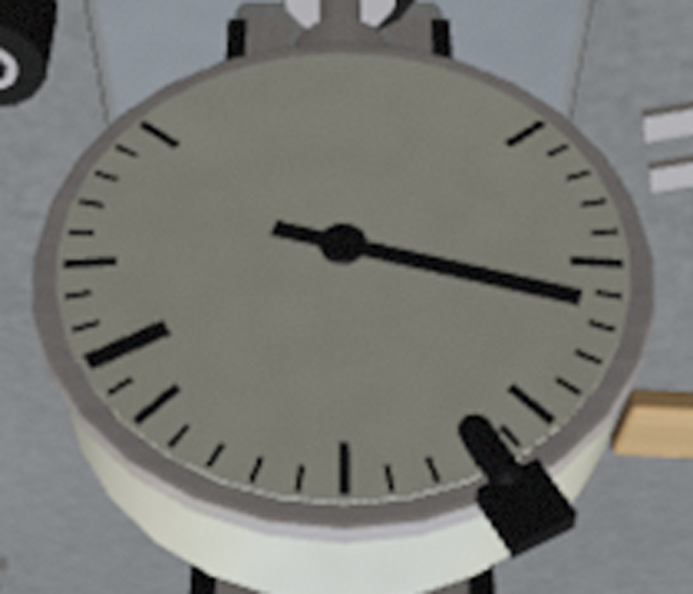

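```bash
cat >> h.py <<'E'
def ang(c,hub,tip,x=.095):
    q=dial(c,*tip,x)-dial(c,*hub,x); return np.arctan2(q[1],q[0]),np.hypot(*q)
E
python3 - <<'E'
from h import *
c=cam('wrist'); f=lambda u,v:(220+u/3.3-.35,155+v/3.3-.35)
hub=f(343,243)
b=ang(c,hub,f(540,124))[0]
for n,p in dict(t0=(540,124),tip=(578,296),tail=(277,229),idx=(472,424),idxb=(490,465),tab=(525,506),t5=(600,262),t10=(532,404),t11=(511,436),t13=(433,470),t15=(345,468)).items():
    a,r=ang(c,hub,f(*p)); print(n,(b-a)%(2*np.pi),r)
E
```

```text
t0 0.0 0.04966067807362215
tip 0.948354917498694 0.04368688535050206
tail 4.073794072031709 0.012713320466563262
idx 1.7357921886710486 0.04459646751627238
idxb 1.7663274919962841 0.05268947000096554
tab 1.7481744021941505 0.061696630186362074
t5 0.7588463312010862 0.046998685298463926
t10 1.501587351728828 0.04734745908191822
t11 1.646801171638245 0.049853400475002405
t13 1.9421952104608167 0.05009868186992767
t15 2.232170454267104 0.047627396351772655
```

```bash
python3 - <<'E'
from h import *
o=readout.get_obs();R0=Ro.from_rotvec(o['eef_rot'])
D=Ro.from_euler('z',psi)*Ro.from_rotvec([np.pi,0,0])
print((D*R0.inv()).as_rotvec(), np.array([.466,-.051,.37])-o['eef_pos'],o['eef_pos'])
E
python3 -m jog '0.03 0.02 0.03 0.06 -0.1 0;0.02 0.01 0.07 0.12 -0.2 0;-0.01 -0.01 0.09 0.18 -0.3 0;-0.05 -0.03 0.09 0.25 -0.4 0;-0.09 -0.06 0.09 0.325 -0.517 0;-0.125 -0.08 0.09 0.325 -0.517 0;-0.138 -0.09 0.09 0.325 -0.517 0;-0.138 -0.09 0.09 0.325 -0.517 0;-0.138 -0.09 0.09 0.325 -0.517 0'
python3 - <<'E'
from h import *
o=readout.get_obs();print(o['eef_pos'],Ro.from_rotvec(o['eef_rot']).as_matrix().round(3)); print(o['joints'][5])
E
```

```text
[ 0.32177328 -0.52279162  0.00428919] [-0.13710443 -0.09019354  0.09003045] [0.60310443 0.03919354 0.27996955]
time: 7.18
eef_pos: [0.4631, -0.0515, 0.371]
eef_rot: [-3.02, -0.861, 0.005]
wrist_force: [-0.1, 0.2, -0.1]
finger_gap: 1.002
[ 0.46312095 -0.05146609  0.37100161] [[ 0.85   0.528 -0.004]
 [ 0.528 -0.85   0.001]
 [-0.003 -0.002 -1.   ]]
0.7552287946849403
```

```bash
python3 -m jog '0.001 0 -0.025 0 0 0;0.002 0 -0.055 0 0 0;0.002 0 -0.064 0 0 0;0.002 0 -0.064 0 0 0;0.002 0 -0.064 0 0 0'
```

```text
time: 7.6
eef_pos: [0.4673, -0.0503, 0.3035]
eef_rot: [-3.014, -0.866, 0.016]
wrist_force: [-0.5, -0.3, 1.2]
finger_gap: 1.001
```

```bash
python3 -m jog '-0.001 -0.001 0.003 0 0 0;-0.001 -0.001 0.003 0 0 0' 1; python3 -m jog '0 0 0 0 0 0;0 0 0 0 0 0;0 0 0 0 0 0;0 0 0 0 0 0;0 0 0 0 0 0' -1 40
python3 - <<'E'
from h import *
o=readout.get_obs();print(o['eef_pos'],o['wrist_force'],o['ft_torque'])
print(np.degrees(2*np.arctan2(o['eef_rot'][1],o['eef_rot'][0])))
I=imaging.camera('wrist');cv2.imwrite('pics/w7.png',I)
E
```

```text
time: 7.77
eef_pos: [0.4666, -0.0518, 0.3078]
eef_rot: [-3.016, -0.866, 0.013]
wrist_force: [0.3, -0.1, 0.1]
finger_gap: 1.003
time: 8.18
eef_pos: [0.465, -0.051, 0.3063]
eef_rot: [-3.013, -0.864, 0.017]
wrist_force: [-2.3, 2.7, 5.0]
finger_gap: 0.498
[ 0.46496586 -0.05098578  0.3063136 ] [-2.31037831  2.68189557  4.95175819] [ 0.40399373  0.29794013 -0.06199546]
-328.0063085907326
```

View pics/w7.png

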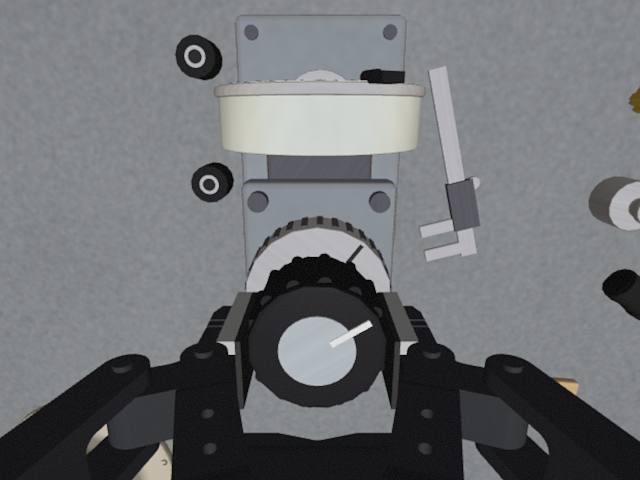

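```bash
python3 -m jog '0 0 0 0 0 -0.07;0 0 0 0 0 -0.14;0 0 0 0 0 -0.21;0 0 0 0 0 -0.28;0 0 0 0 0 -0.34;0 0 0 0 0 -0.36;0 0 0 0 0 -0.36;0 0 0 0 0 -0.36' - 40
python3 - <<'E'
from h import *
o=readout.get_obs();print(np.degrees(2*np.arctan2(o['eef_rot'][1],o['eef_rot'][0])),o['ft_torque'])
E
python3 -m jog '0 0 0 0 0 0;0 0 0 0 0 0;0 0 0 0 0 0;0 0 0 0 0 0;0 0 0.04 0 0 0;0 0 0.075 0 0 0;0 0 0.075 0 0 0' 1
python3 - <<'E'
from h import *
o=readout.get_obs();R0=Ro.from_rotvec(o['eef_rot'])
D=Ro.from_euler('z',psi)*Ro.from_rotvec([np.pi,0,0])
T=Ro.from_rotvec(ey*np.radians(35))*D
print((T*R0.inv()).as_rotvec(),np.array([.6045,.0383,.2825])-o['eef_pos'],o['eef_pos'])
E
```

```text
time: 8.9
eef_pos: [0.4648, -0.0507, 0.3063]
eef_rot: [-3.116, -0.31, 0.016]
wrist_force: [-1.8, 3.6, 5.5]
finger_gap: 0.499
-348.62752921813285 [ 0.48400319  0.37304013 -0.13378923]
time: 9.48
eef_pos: [0.4679, -0.0524, 0.3867]
eef_rot: [-3.123, -0.311, -0.002]
wrist_force: [-0.1, -0.1, 1.5]
finger_gap: 0.997
[-0.23059634  0.57077682  0.34966502] [ 0.1366394   0.09069935 -0.10423787] [ 0.4678606  -0.05239935  0.38673787]
```

```bash
python3 -m jog '0.04 0.027 0 -0.045 0.11 0.07;0.075 0.05 0 -0.09 0.22 0.14;0.11 0.074 0 -0.14 0.34 0.21;0.14 0.095 -0.02 -0.185 0.45 0.28;0.15 0.1 -0.05 -0.23 0.57 0.35;0.145 0.097 -0.085 -0.23 0.57 0.35;0.137 0.091 -0.105 -0.23 0.57 0.35;0.137 0.091 -0.105 -0.23 0.57 0.35;0.137 0.091 -0.105 -0.23 0.57 0.35;0.137 0.091 -0.105 -0.23 0.57 0.35'
python3 - <<'E'
from h import *
o=readout.get_obs();print(o['eef_pos'])
I=imaging.camera('wrist');cv2.imwrite('pics/w8.png',I)
cv2.imwrite('pics/w8z.png',cv2.resize(I[155:335,220:430],None,fx=3.3,fy=3.3,interpolation=cv2.INTER_CUBIC))
E
```

```text
time: 10.32
eef_pos: [0.6029, 0.0391, 0.278]
eef_rot: [2.738, 0.781, -0.873]
wrist_force: [0.0, 0.1, 1.2]
finger_gap: 1.001
[0.60293392 0.03908413 0.27800761]
```

View pics/w8z.png

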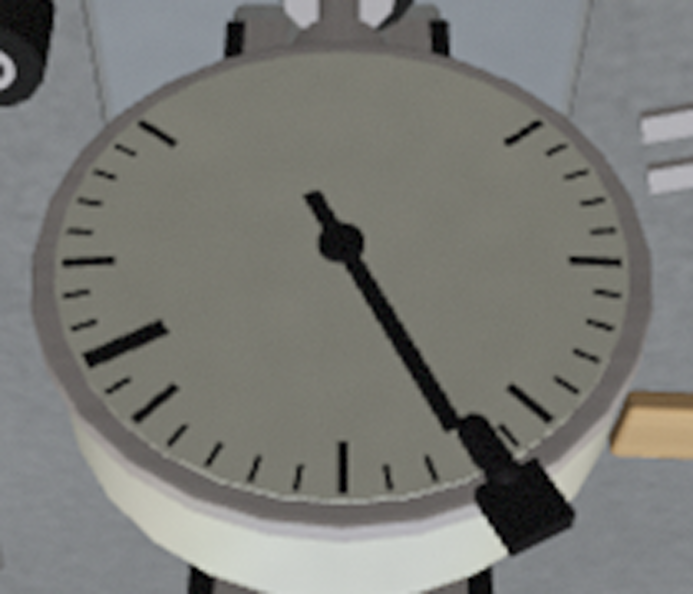

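Run:
```python
from h import *
c=cam('wrist'); f=lambda u,v:(220+u/3.3-.35,155+v/3.3-.35)
hub=f(341,243)
b=ang(c,hub,f(540,122))[0]
for n,p in dict(mid=(400,338),tip=(450,425),tail=(311,197),idx=(472,422),idxb=(490,463),tab=(525,504),tabhi=(524,507)).items():
    a,r=ang(c,hub,f(*p)); print(n,(b-a)%(2*np.pi),r)
q=dial(c,*f(450,425))-dial(c,*f(311,197));print((b-np.arctan2(q[1],q[0]))%6.283)
q=dial(c,*f(525,504))-dial(c,*f(472,422));print('idx dir',(b-np.arctan2(q[1],q[0]))%6.283)
```

```text
mid 1.7943166169360607 0.02379305271419329
tip 1.8083596033579568 0.043211430295324774
tail 4.916491607097607 0.012611540539288578
idx 1.7268739553341055 0.04435791536125447
idxb 1.759506820158121 0.05243711204673386
tab 1.7427944833165583 0.061457317356457736
tabhi 1.7498751183330352 0.06183608097398451
1.8006154557778693
idx dir 1.7838702017153594
```

Run:
```python
from h import *
o=readout.get_obs();R0=Ro.from_rotvec(o['eef_rot'])
D=Ro.from_euler('z',92,degrees=True)*Ro.from_rotvec([np.pi,0,0])
print((D*R0.inv()).as_rotvec(), np.array([.466,-.051,.38])-o['eef_pos'],o['eef_pos'])
```

```text
[ 0.56664766 -0.30483454  1.01592979] [-0.1370804  -0.09004107  0.10122603] [0.6030804  0.03904107 0.27877397]
```

```bash
python3 -m jog '0.03 0.02 0.03 0.057 -0.03 0.1;0.03 0.02 0.065 0.113 -0.06 0.2;0.02 0.01 0.1 0.17 -0.09 0.3;-0.01 0 0.1 0.227 -0.12 0.406;-0.04 -0.025 0.1 0.283 -0.152 0.508;-0.075 -0.05 0.1 0.34 -0.183 0.61;-0.11 -0.07 0.1 0.397 -0.213 0.711;-0.135 -0.09 0.1 0.453 -0.244 0.813;-0.135 -0.09 0.1 0.51 -0.274 0.914;-0.135 -0.09 0.1 0.567 -0.305 1.016'
python3 -m jog '0 0 0 0 0 0;0 0 0 0 0 0'
python3 - <<'E'
from h import *
o=readout.get_obs();print(o['eef_pos'],Ro.from_rotvec(o['eef_rot']).as_matrix().round(3)); print(o['joints'][5])
cv2.imwrite('pics/w9.png',imaging.camera('wrist'))
E
```

```text
time: 11.2
eef_pos: [0.465, -0.0512, 0.3808]
eef_rot: [2.168, 2.258, 0.004]
wrist_force: [-0.1, 0.1, -0.6]
finger_gap: 0.998
time: 11.37
eef_pos: [0.4667, -0.0516, 0.3789]
eef_rot: [2.18, 2.251, -0.005]
wrist_force: [-0.6, 0.7, 0.3]
finger_gap: 1.001
[ 0.46668975 -0.05164953  0.37885264] [[-0.032  0.999  0.004]
 [ 0.999  0.032 -0.008]
 [-0.008  0.004 -1.   ]]
-0.2859964561403007
```

View pics/w9.png

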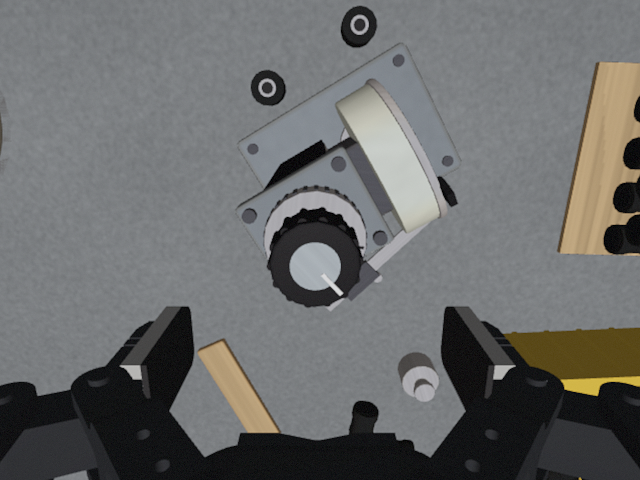

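```bash
python3 -m jog '-0.0005 0 -0.03 0 0 0;-0.001 0.0005 -0.06 0 0 0;-0.001 0.0005 -0.085 0 0 0;-0.001 0.0005 -0.1 0 0 0;-0.001 0.0005 -0.108 0 0 0;-0.001 0.0005 -0.108 0 0 0;-0.001 0.0005 -0.108 0 0 0'
python3 - <<'E'
from h import *
I=imaging.camera('side')[185:345,260:400];cv2.imwrite('pics/s10.png',cv2.resize(I,None,fx=3.7,fy=3.7,interpolation=cv2.INTER_CUBIC))
E
```

```text
time: 12.0
eef_pos: [0.4671, -0.0497, 0.2681]
eef_rot: [2.177, 2.261, -0.008]
wrist_force: [-0.8, -0.6, 0.6]
finger_gap: 1.001
```

View pics/s10.png

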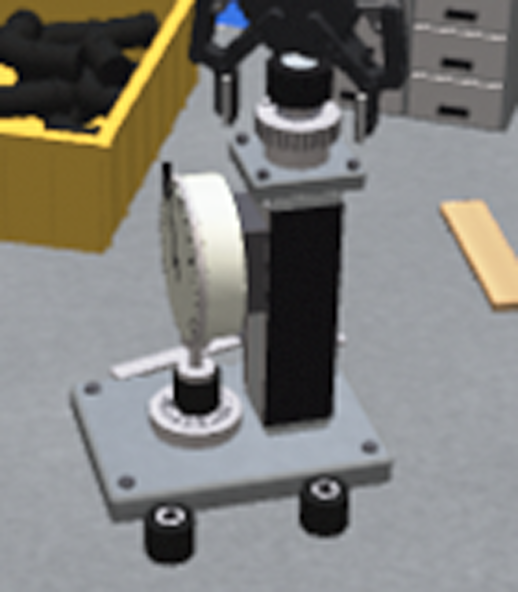

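```bash
python3 -m jog '0 0 0 0 0 0;0 0 0 0 0 0;0 0 0 0 0 0;0 0 0 0 0 0;0 0 0 0 0 0' -1 40
python3 - <<'E'
from h import *
o=readout.get_obs();print(o['ft_torque'],np.degrees(2*np.arctan2(o['eef_rot'][1],o['eef_rot'][0])))
I=imaging.camera('side')[185:345,260:400];cv2.imwrite('pics/s11.png',cv2.resize(I,None,fx=3.7,fy=3.7,interpolation=cv2.INTER_CUBIC))
cv2.imwrite('pics/w11.png',imaging.camera('wrist'))
E
```

```text
time: 12.47
eef_pos: [0.4657, -0.0502, 0.2691]
eef_rot: [2.178, 2.26, -0.008]
wrist_force: [-2.9, 0.5, 6.1]
finger_gap: 0.649
[ 0.0317753   0.57509621 -0.00157934] 92.14038203701861
```

View pics/s11.png

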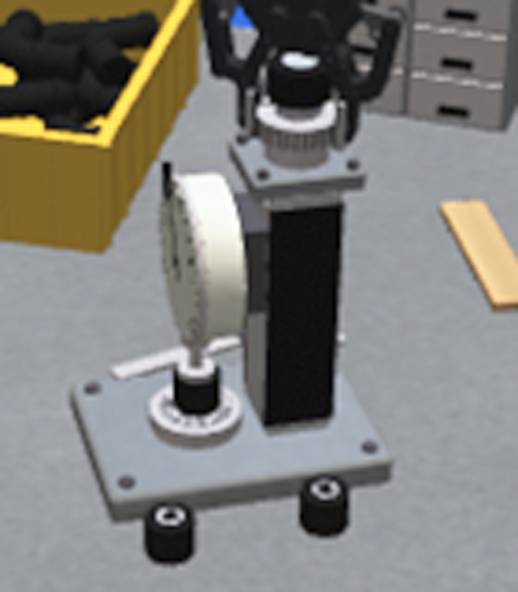

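View pics/w11.png

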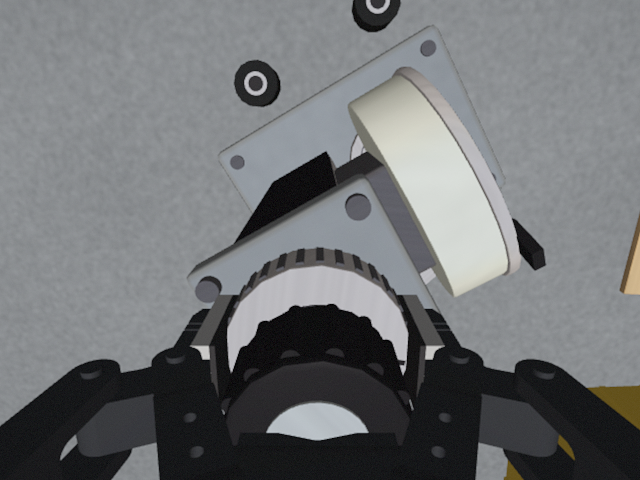

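```bash
python3 -m jog '0 0 0 0 0 -0.08;0 0 0 0 0 -0.16;0 0 0 0 0 -0.24;0 0 0 0 0 -0.32;0 0 0 0 0 -0.4'
python3 - <<'E'
from h import *
o=readout.get_obs();print(o['ft_torque'],np.degrees(2*np.arctan2(o['eef_rot'][1],o['eef_rot'][0])))
cv2.imwrite('pics/w12.png',imaging.camera('wrist'))
for i in range(3): print(readout.get_obs()['ft_torque'][2]); imaging.camera('top')
E
```

```text
time: 12.98
eef_pos: [0.4658, -0.0502, 0.2691]
eef_rot: [2.588, 1.778, -0.009]
wrist_force: [-3.5, 0.4, 5.8]
finger_gap: 0.652
[0.06359957 0.60557192 0.09358485] 68.99468608180604
-0.1468772808043367
0.01712312606172159
-0.015627355302743222
```

View pics/w12.png

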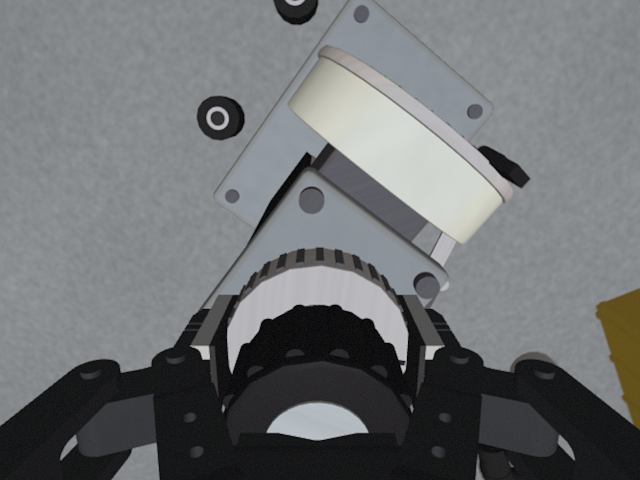

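```bash
python3 -m jog '0 0 0 0 0 -0.05;0 0 0 0 0 -0.1;0 0 0 0 0 -0.1'
python3 - <<'E'
from h import *
o=readout.get_obs();print(o['ft_torque'],np.degrees(2*np.arctan2(o['eef_rot'][1],o['eef_rot'][0])))
W=imaging.camera('wrist');cv2.imwrite('pics/w13.png',W)
I=imaging.camera('side')[185:345,260:400]
a=cv2.imread('pics/w12.png')[290:400,200:430]
cv2.imwrite('pics/c13.png',cv2.resize(np.vstack([a,W[290:400,200:430]]),None,fx=2.5,fy=2.5))
b=cv2.imread('pics/s11.png');c=cv2.resize(I,None,fx=3.7,fy=3.7,interpolation=cv2.INTER_CUBIC)
cv2.imwrite('pics/s13.png',cv2.resize(np.hstack([b[140:370,130:270],c[140:370,130:270]]),None,fx=2.5,fy=2.5))
E
```

```text
time: 13.43
eef_pos: [0.4658, -0.0502, 0.2691]
eef_rot: [2.672, 1.649, -0.008]
wrist_force: [-2.3, -0.1, 5.0]
finger_gap: 0.652
[ 0.10716559  0.55451845 -0.05325498] 63.380089554256315
```

View pics/c13.png

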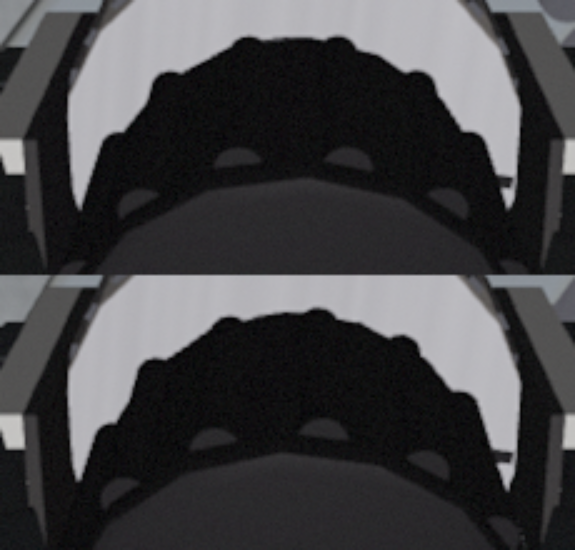

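View pics/s13.png

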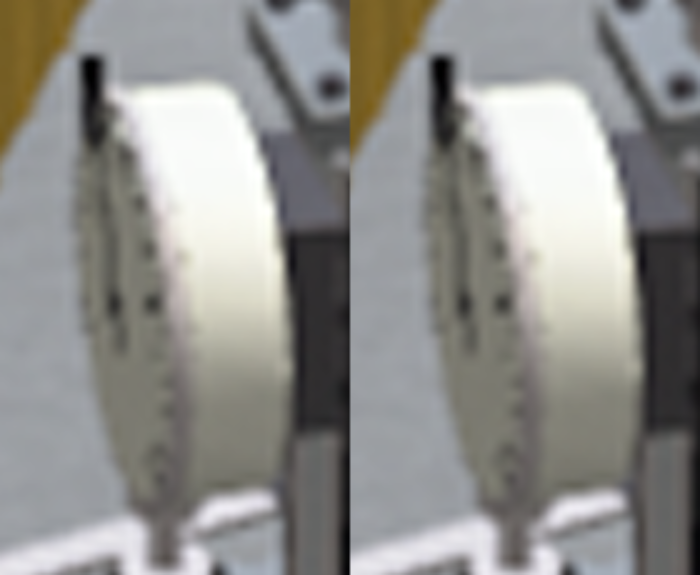

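```bash
cat > tq.py <<'E'
from h import *
v=[];f=[]
for i in range(4):
    o=readout.get_obs(); v.append(o['ft_torque'][2]); f.append(o['wrist_force']); imaging.camera('wrist')
print('yaw',round(2*np.arctan2(o['eef_rot'][1],o['eef_rot'][0]),3),'Mz',np.round(v,3),round(np.mean(v),3),np.mean(f,0).round(1))
E
python3 -m jog '0 0 0 0 0 -0.025;0 0 0 0 0 -0.05;0 0 0 0 0 -0.05' | head -1; python3 tq.py
python3 -m jog '0 0 0 0 0 -0.025;0 0 0 0 0 -0.05;0 0 0 0 0 -0.05' | head -1; python3 tq.py
```

```text
time: 13.78
yaw 1.058 Mz [-0.069 -0.066 -0.06  -0.064] -0.064 [-2.5  0.2  5.7]
time: 14.23
yaw 1.008 Mz [-0.067 -0.065 -0.053 -0.013] -0.049 [-2.5 -0.2  5.8]
```

```bash
python3 -m jog '0 0 0 0 0 -0.025;0 0 0 0 0 -0.05;0 0 0 0 0 -0.05' | head -1; python3 tq.py
```

```text
time: 14.68
yaw 0.958 Mz [-0.093 -0.086 -0.    -0.043] -0.056 [-2.7 -0.1  5.8]
```

```bash
python3 -m jog '0 0 0 0 0 -0.025;0 0 0 0 0 -0.05;0 0 0 0 0 -0.05' | head -1; python3 tq.py
```

```text
time: 15.13
yaw 0.908 Mz [-0.078 -0.086  0.012 -0.048] -0.05 [-2.5  0.1  5.8]
```

```bash
python3 -m jog '0 0 0 0 0 -0.025;0 0 0 0 0 -0.05;0 0 0 0 0 -0.05' | head -1; python3 tq.py
```

```text
time: 15.58
yaw 0.858 Mz [-0.053 -0.109 -0.056 -0.052] -0.067 [-2.8  0.1  6.1]
```

Total 0.75 rad, still slack. Continuing one step at a time.

```bash
python3 -m jog '0 0 0 0 0 -0.025;0 0 0 0 0 -0.05;0 0 0 0 0 -0.05' | head -1; python3 tq.py
```

```text
time: 16.03
yaw 0.808 Mz [-0.038 -0.068 -0.071 -0.098] -0.069 [-2.5 -0.2  5.4]
```

```bash
python3 -m jog '0 0 0 0 0 -0.02;0 0 0 0 0 -0.04;0 0 0 0 0 -0.04' | head -1; python3 tq.py
```

```text
time: 16.48
yaw 0.768 Mz [-0.086 -0.067 -0.077 -0.044] -0.069 [-2.6 -0.2  5.8]
```

```bash
python3 -m jog '0 0 0 0 0 -0.02;0 0 0 0 0 -0.04;0 0 0 0 0 -0.04' | head -1; python3 tq.py
```

```text
time: 16.93
yaw 0.728 Mz [ 0.046  0.    -0.128 -0.03 ] -0.028 [-2.6  0.   5.5]
```

```bash
python3 -m jog '0 0 0 0 0 -0.02;0 0 0 0 0 -0.04;0 0 0 0 0 -0.04' | head -1; python3 tq.py
```

```text
time: 17.38
yaw 0.688 Mz [-0.026 -0.153 -0.032 -0.052] -0.066 [-2.3  0.2  5.8]
```

```bash
python3 -m jog '0 0 0 0 0 -0.02;0 0 0 0 0 -0.04;0 0 0 0 0 -0.04' | head -1; python3 tq.py
```

```text
time: 17.83
yaw 0.648 Mz [-0.066 -0.036 -0.077 -0.026] -0.051 [-2.3 -0.3  5.4]
```

```bash
python3 -m jog '0 0 0 0 0 -0.02;0 0 0 0 0 -0.04;0 0 0 0 0 -0.04' | head -1; python3 tq.py
```

```text
time: 18.28
yaw 0.608 Mz [-0.116 -0.051 -0.025 -0.051] -0.061 [-2.2 -0.1  5.9]
```

```bash
python3 -m jog '0 0 0 0 0 -0.02;0 0 0 0 0 -0.04;0 0 0 0 0 -0.04' | head -1; python3 tq.py
```

```text
time: 18.73
yaw 0.568 Mz [-0.034 -0.061 -0.034 -0.083] -0.053 [-2.4 -0.1  5.6]
```

```bash
python3 -m jog '0 0 0 0 0 -0.02;0 0 0 0 0 -0.04;0 0 0 0 0 -0.04' | head -1; python3 tq.py; python3 -c "
from h import *
W=imaging.camera('wrist');cv2.imwrite('pics/c14.png',cv2.resize(W[220:430,180:450],None,fx=2.5,fy=2.5))"
```

```text
time: 19.18
yaw 0.528 Mz [-0.1   -0.105 -0.036 -0.038] -0.07 [-3.   0.   6.2]
```

View pics/c14.png

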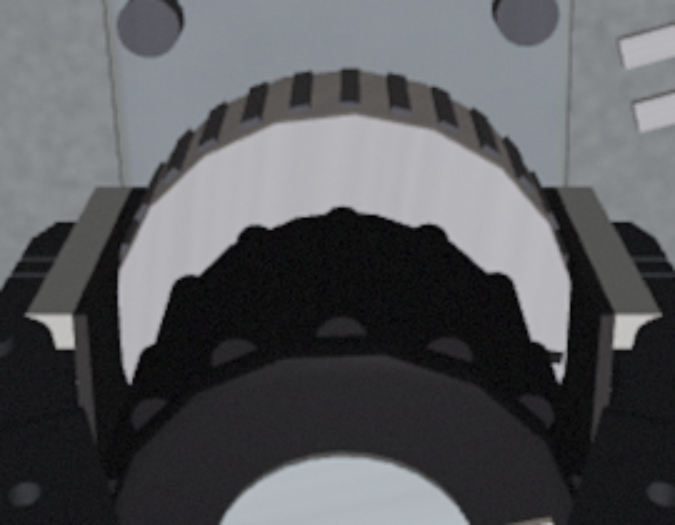

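```bash
python3 -m jog '0 0 0 0 0 -0.02;0 0 0 0 0 -0.04;0 0 0 0 0 -0.04' | head -1; python3 tq.py
```

```text
time: 19.68
yaw 0.488 Mz [-0.018  0.057  0.023  0.009] 0.018 [-2.2  0.2  5.7]
```

```bash
python3 -m jog '0 0 0 0 0 -0.02;0 0 0 0 0 -0.04;0 0 0 0 0 -0.04' | head -1; python3 tq.py
```

```text
time: 20.13
yaw -5.835 Mz [0.165 0.179 0.163 0.12 ] 0.157 [-2.6 -0.3  5.8]
```

```bash
python3 -m jog '0 0 0 0 0 -0.015;0 0 0 0 0 -0.03;0 0 0 0 0 -0.03' | head -1; python3 tq.py
```

```text
time: 20.58
yaw -5.864 Mz [0.317 0.373 0.223 0.292] 0.301 [-2.3 -0.3  6.1]
```

```bash
python3 -m jog '0 0 0 0 0 -0.008;0 0 0 0 0 -0.008;0 0 0 0 0 -0.008' | head -1; python3 tq.py; python3 -m jog '0 0 0 0 0 0;0 0 0 0 0 0;0 0 0 0 0 0;0 0 0 0 0 0;0 0 0 0 0 0' 1
```

```text
time: 21.03
yaw -5.872 Mz [0.343 0.41  0.403 0.449] 0.401 [-2.3 -0.   5.4]
time: 21.65
eef_pos: [0.4663, -0.0501, 0.2676]
eef_rot: [-3.075, -0.64, 0.009]
wrist_force: [0.4, -0.1, 0.9]
finger_gap: 1.0
```

```bash
python3 -m jog '0 0 0.03 0 0 0;0 0 0.07 0 0 0;0 0 0.11 0 0 0;0 0 0.115 0 0 0;0 0 0.115 0 0 0'
python3 - <<'E'
from h import *
o=readout.get_obs();R0=Ro.from_rotvec(o['eef_rot'])
D=Ro.from_euler('z',psi)*Ro.from_rotvec([np.pi,0,0])
T=Ro.from_rotvec(ey*np.radians(35))*D
print((T*R0.inv()).as_rotvec(),np.array([.6045,.0383,.2825])-o['eef_pos'],o['eef_pos'])
E
```

```text
time: 22.07
eef_pos: [0.4677, -0.0504, 0.3856]
eef_rot: [3.074, 0.639, 0.001]
wrist_force: [-0.7, 0.0, 0.1]
finger_gap: 0.999
[-0.2828692   0.54238024  0.14296609] [ 0.13683705  0.08872408 -0.10312035] [ 0.46766295 -0.05042408  0.38562035]
```

```bash
python3 -m jog '0.04 0.027 0 -0.06 0.11 0.03;0.075 0.05 0 -0.12 0.22 0.06;0.11 0.074 0 -0.18 0.34 0.09;0.14 0.095 -0.02 -0.23 0.45 0.12;0.15 0.1 -0.05 -0.282 0.542 0.143;0.145 0.097 -0.085 -0.282 0.542 0.143;0.137 0.089 -0.104 -0.282 0.542 0.143;0.137 0.089 -0.104 -0.282 0.542 0.143;0.137 0.089 -0.104 -0.282 0.542 0.143;0.137 0.089 -0.104 -0.282 0.542 0.143'
python3 - <<'E'
from h import *
I=imaging.camera('wrist');cv2.imwrite('pics/w15.png',I)
cv2.imwrite('pics/w15z.png',cv2.resize(I[55:335,200:450],None,fx=2.1,fy=2.1,interpolation=cv2.INTER_CUBIC))
cv2.imwrite('pics/s15.png',imaging.camera('side'))
E
```

```text
time: 22.9
eef_pos: [0.6034, 0.0387, 0.2805]
eef_rot: [2.739, 0.782, -0.868]
wrist_force: [0.5, 0.0, 1.0]
finger_gap: 0.999
```

View pics/w15z.png

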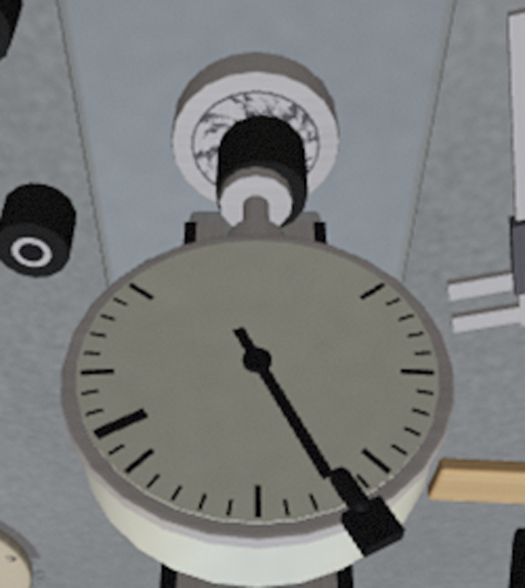

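View pics/s15.png

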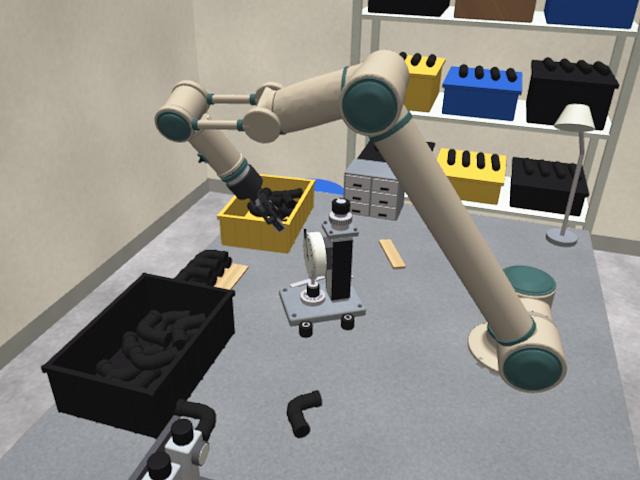

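```bash
python3 -c "
from bench import env
print(env.sign_off())"
```

```text
the job is handed in; nothing more can be done
None
```

The feed is set to the index, the lock ring is snug, and the job was handed in at about 23 s of robot time. No verdict was reported.

- **Feed knob:** I turned it clockwise in two goes, 0.86 rad and then 0.36 rad, with a look at the dial after each. The needle then read about 1.80 rad and the index hand about 1.73 to 1.78 rad. The needle never came near the overload bar.
- **Lock ring:** I turned it about 1.21 rad clockwise. It stayed slack until about 1.1 rad. With the hand standing still, the moment felt on the ring then rose through 0.16 and 0.30 to about 0.40 N m. That last value is at the top of the recommended 0.25 to 0.4, because my final nudge gave more than I expected. By my estimate the collet stayed below the forced limit. I could not read the collet directly, so how much hold it kept after release is inferred from that moment.
- **Knob during ring turning:** The knob did not follow the hand while the ring turned.
- **Last pictures, hand withdrawn:** By eye, the needle is still at the index where I left it. The bush stands upright under the foot, I saw nothing disturbed on the bench, and the robot touches nothing. I did not measure the bystanders' positions.

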